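# Clear the screw caddy and offer up the enclosure cover

## Robot

A 6-joint arm with a two-finger parallel gripper is mounted at the origin on the work surface. World frame = base frame: x ahead of the robot, y to its left, z up, the work surface at z = 0. Lengths are in m, angles in rad, forces in N, time in s.
With the tool pointing down it reaches from about 0.4 to 0.825 m from the base axis. Payload 7 kg.
Tool frame: the origin (TCP) lies at the very end of the fingers, on their centre line; the grasp point (between the pads) lies 19 mm behind it; z points along the fingers, y is the direction in which the jaws open and shut (so a half turn about z gives the same grasp; the last joint's range is limited). The gripper opens to 88 mm and grips with 3 to 60 N. Pads are 19 mm wide; open, the fingers measure 130 mm over their backs; the gripper's body (78 mm by 193 mm) begins 47 mm behind the grasp point.
Start: joints at [-0.898, 0.359, 0.012, 0, -1.224, -0.288], TCP at [0.253, -0.626, 0.227] pointing down, gripper open.
Joint ranges: [-3.07, 3.07], [-1.43, 2.12], [-1.02, 1.25], [-3.03, 1.67], [-3.05, -0], [-3.03, 3.03]. Speed limits (rad/s): [2.39, 2.39, 3.01, 3.14, 3.14, 3.14].

## Interface

Orientations are given as [roll, pitch, yaw] about the fixed x, y, z axes, in that order (R = Rz(yaw) Ry(pitch) Rx(roll)).
In Python, from station import arm, eyes, job, outline_of gives the robot as it stands.
- The arm moves only by the tool apply_moves, never from a script. Its argument "moves" is a list of rows, each a list of 5 numbers: the opening, from -1 (shut) to 1 (fully open), then the shift along the tool's x, y, z in m, then the turn about the tool's z in rad. A call has 1 to 12 rows; each row shifts and turns the commanded pose from where the row before left it, along the tool's axes as they then stand; what a row does not reach is not made up. A row lasts 1/12 s, in which the tool goes at most 41.7 mm and 7.16 degrees, less where a joint would pass 70% of its speed; a pose out of reach is approached as far as the arm can. A call with a gripper value outside its range is refused whole. The fingers move at their own pace and stop on an object; "newtons" is the grip in N (left out, the last holds). Time passes only in rows, so rows that do not move let the fingers close. It gives the time, the measured TCP pose, the force and the opening at its end, in the units of the state.
- arm.get_state(): the state, without advancing time (a new reading comes with each control period).
- eyes.grab_frame(name): name is "side" or "top"; returns a dict with "color" (400x640x3 uint8, red, green, blue), "z_map" (400x640 float32, m along the optical axis (not along the pixel's ray), 0 where there is no reading), "camera_matrix" (3x3 intrinsics, pixels), "extrinsics" (4x4, takes a point from camera to world coordinates). Camera axes: x right, y up, looking along -z (the intrinsics and any distortion apply to the point x, -y, -z); pixel columns grow to the right and rows downward; lengths in m; the calibration is good to about 2 mm. A picture is of the moment at which its call begins.
- job.job_done(): hands the job in, once; it reports no verdict.
Trained networks look in a picture, given as the dict that the camera call returned (one of the last four; its "shot" number tells which), for a name from the list of things; names that differ only in an ending like _2 or _b are one class to them, and where a whole thing is asked for, a point or a joint stands for the part that bears it (a point fixed in the world has none). Each returns a list of dicts, best first, with "score" (0 to 1); they miss things now and then, are a little off and sometimes report something else, mostly with a low value. They report only what shows in the picture. A call takes as long as a camera call.
- outline_of(label, picture): "region" (400x640 bool, what is visible of it) and "extent" ([left, top, right, bottom] in pixels, round what is visible of it).
The state is a dict: "t": time; "q": joint angles; "qd": joint speeds; "joint_efforts": joint torques, N m; "eef_pos": TCP position; "ee_rot": TCP orientation; "force": force on the tool from outside, world axes, zero at the start; "moment": the same for the moment, N m; "width": finger opening in m.
Only numpy, scipy, OpenCV 4.12 (cv2) and the standard library are available. Lean on these libraries where they do the work, as an engineer would, in place of code of your own. Each camera call takes 0.05 s, during which the arm holds its last target.

## Task

The screw caddy has been left standing inside the open grey enclosure: lift it out by its wooden crossbar, keep it upright so no screws spill, and hang it by the crossbar on the hook stand and let go. Then pick up the blue cover plate by its black handle and hold it still and level about a centimetre above the enclosure's rim, not touching it, with each of the four holes straight over its threaded hole (either way round), ready for a colleague to start the screws. Finish while still holding the cover there; leave the tape, the bottle and the screwdriver alone.

Things in the scene. Friction and masses are not known exactly. Their poses are not given: they have to be found in the camera images.
- box: Grey open-topped enclosure, 150 (x) x 110 (y) x 55 mm high, fixed to the bench. Origin: centre of its underside; x along the long side, z up. Walls and floor 5 mm. In each inner corner a square 15 mm boss, flush with the rim, has a brass-ringed threaded hole (5.5 mm) at (+-64, +-44) mm. Two black cable glands stick out 20 mm from its +x end, below the rim.
- box_hole_a (a point): Mouth of the enclosure's threaded hole at its (+64, +44) mm corner, at rim height (55 mm over the underside); axes as the enclosure's.
- box_hole_b (a point): The diagonally opposite threaded hole of the enclosure, at (-64, -44) mm, also at rim height.
- cover: Loose blue plate, 150 (x) x 110 (y) x 4 mm, 0.24 to 0.39 kg, flat on the bench. Origin: centre of its underside; x along the long side, z up. Four 10 mm holes at (+-64, +-44) mm. Black bow handle along x over its middle: bar 90 mm long (x), 12 thick (y), from 28 to 46 mm above the underside, feet 12 mm wide at x = +-39. Same when turned half a turn; balanced under the handle.
- cover_hole_a (a point): Cover hole at (+64, +44) mm, at the underside.
- cover_hole_b (a point): Cover hole at (-64, -44) mm, at the underside.
- cover_grip (a point): Middle of the cover's handle bar, 37 mm above the plate's underside.
- caddy: Screw caddy, 0.18 to 0.35 kg: yellow tray 56 (x) x 74 (y) x 40 mm high; posts at y = +-34 mm carry a wooden crossbar along y, 74 mm long, 12 thick (x), from 100 to 132 mm above the underside. The opening under the bar is 60 mm high, 62 wide, open along x. Origin: centre of the underside, z up. Same when turned half a turn. Starts standing on the enclosure's floor; screws are fixed.
- caddy_bar (a point): Middle of the underside of the caddy's crossbar, 100 mm above the caddy's underside: the line that rests on the hook.
- hook: Fixed hook stand. Origin: on the bench at the axis of the green post (20 mm thick, ends at the arm). From the post's top a steel arm 10 mm thick runs level along the stand's -x for 110 mm, its top 190 mm above the bench; its end is turned up, the tip 14 mm above the arm's top. Nothing stands above the arm. Foot 110 x 120 x 10 mm. z up.
- hook_seat (a point): Top of the hook's arm, halfway along (55 mm from the post axis, 190 mm above the bench); axes as the stand's: +x towards the post, -x towards the upturned tip.
- tape: Roll of red tape lying flat, 90 mm across, 25 mm high. Bystander. Origin: centre of its underside.
- cleaner: White bottle with red cap, 52 mm across, 140 mm tall, standing. Bystander. Origin: centre of its underside.
- driver: Screwdriver with orange handle, about 200 mm long, lying on the bench along its own x (tip to +x). Bystander. Origin: on the bench under its middle.

How it is judged:
By the outcome, as a careful person would: the job done as asked, in the order asked, and still so for the second after the job is handed in, while the arm keeps its last pose, push and grip.
It also fails if it takes over 64 s, if anything falls off the work surface, if the arm or the gripper's body presses on something with over 40 N, if the wrist force passes 120 N, or if a joint passes its speed limit or range.

## Working session

There is one attempt and no reset: what is moved stays moved. The work goes in short steps, Python scripts to look and compute and a tool call to move; the robot and the scene stay as the last step left them, time stands still between calls to the robot, and variables do not carry over. Pictures are saved under pics/ and viewed, and the job is handed in when it is done.

Besides the shell and the picture viewer there is one more tool, called as a command line: name --pt "numbers of a row" for each row, then --argument value for the rest. apply_moves: Moves the arm, as the interface text tells. Its arguments: {"type":"object","properties":{"moves":{"type":"array","items":{"type":"array","items":{"type":"number"}}},"newtons":{"type":"number"}},"required":["moves"]}

```bash
ls; mkdir -p pics; python3 - <<'E'
from station import arm, eyes
import cv2, numpy as np, pickle
s=arm.get_state(); print({k:np.round(v,3) for k,v in s.items()})
for n in("top","side"):
    f=eyes.grab_frame(n); pickle.dump(f,open(f"{n}0.pkl","wb"))
    cv2.imwrite(f"pics/{n}0.png",f["color"][:,:,::-1])
    print(f["camera_matrix"],f["extrinsics"].round(4),[k for k in f])
E
```

```text
pics
{'t': np.float64(0.0), 'q': array([-0.898,  0.359,  0.011, -0.   , -1.224, -0.288]), 'qd': array([-0.   , -0.   , -0.002, -0.   ,  0.001,  0.001]), 'joint_efforts': array([ 0.0000e+00, -5.8271e+01,  2.9305e+01,  6.9970e+00,  7.0000e-03,
       -0.0000e+00]), 'eef_pos': array([ 0.253, -0.625,  0.226]), 'ee_rot': array([ 3.14 , -0.   , -2.757]), 'force': array([-1.082,  0.194, -0.307]), 'moment': array([-0.021, -0.008, -0.036]), 'width': np.float64(0.087)}
[[394.38164064   0.         318.70910899]
 [  0.         394.38164064 198.63889316]
 [  0.           0.           1.        ]] [[ 0.0574  0.9778 -0.2014  0.3699]
 [-0.9983  0.0568 -0.0088  0.0053]
 [ 0.0029  0.2016  0.9795  1.0705]
 [ 0.      0.      0.      1.    ]] ['color', 'z_map', 'camera_matrix', 'extrinsics', 'shot']
[[402.94620329   0.         321.46157912]
 [  0.         402.94620329 200.65268906]
 [  0.           0.           1.        ]] [[-0.8044  0.2709 -0.5288  0.0287]
 [-0.5939 -0.3926  0.7022  0.7642]
 [-0.0174  0.8789  0.4767  0.6591]
 [ 0.      0.      0.      1.    ]] ['color', 'z_map', 'camera_matrix', 'extrinsics', 'shot']
```

View pics/top0.png

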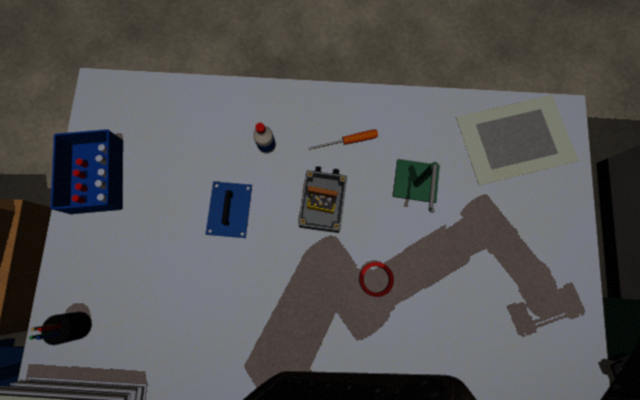

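View pics/side0.png

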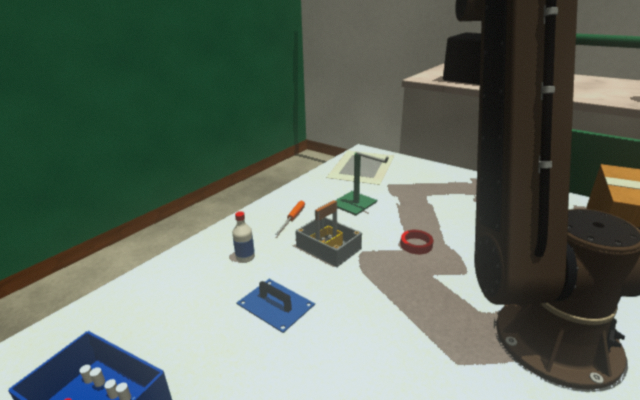

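```bash
cat > h.py <<'E'
import numpy as np, cv2, pickle
def cloud(f):
    K=f["camera_matrix"];T=f["extrinsics"];z=f["z_map"].astype(float)
    v,u=np.mgrid[:z.shape[0],:z.shape[1]]
    P=np.stack([(u-K[0,2])/K[0,0]*z,-(v-K[1,2])/K[1,1]*z,-z],-1)
    return P@T[:3,:3].T+T[:3,3]
def proj(f,p):
    K=f["camera_matrix"];T=f["extrinsics"]
    c=(np.atleast_2d(p)-T[:3,3])@T[:3,:3]
    return np.stack([K[0,2]+K[0,0]*c[:,0]/-c[:,2],K[1,2]-K[1,1]*c[:,1]/-c[:,2]],-1)
def ray(f,uv,zp):
    K=f["camera_matrix"];T=f["extrinsics"];uv=np.atleast_2d(uv).astype(float)
    d=np.stack([(uv[:,0]-K[0,2])/K[0,0],-(uv[:,1]-K[1,2])/K[1,1],-np.ones(len(uv))],-1)@T[:3,:3].T
    return T[:3,3]+d*((zp-T[2,3])/d[:,2])[:,None]
E
python3 - <<'E'
from station import outline_of,eyes
from h import *
for n in("top","side"):
    f=eyes.grab_frame(n);pickle.dump(f,open(f"{n}0.pkl","wb"))
    P=cloud(f); regs={}
    for l in("box","cover","caddy","hook","tape","cleaner","driver"):
        o=outline_of(l,f)
        for r in o[:1]:
            m=r["region"]; regs[l]=m; q=P[m&(f["z_map"]>0)]
            print(n,l,round(r["score"],2),np.round(r["extent"]),m.sum(),np.percentile(q,[2,50,98],axis=0).round(3).tolist())
    pickle.dump(regs,open(f"{n}0r.pkl","wb"))
    a=f["color"][140:250,190:460] if n=="top" else f["color"][140:340,220:420]
    cv2.imwrite(f"pics/{n}c.png",cv2.resize(a,None,fx=2.9,fy=2.9,interpolation=cv2.INTER_CUBIC)[:,:,::-1])
E
```

```text
top box 0.73 [297. 169. 344. 232.] 1723 [[0.501, -0.05, -0.0], [0.574, 0.002, 0.006], [0.656, 0.059, 0.057]]
top cover 0.96 [207. 178. 252. 238.] 2127 [[0.474, 0.208, -0.002], [0.543, 0.257, 0.003], [0.616, 0.313, 0.046]]
top caddy 0.92 [310. 188. 338. 213.] 643 [[0.552, -0.027, 0.008], [0.578, 0.008, 0.028], [0.596, 0.043, 0.138]]
top hook 0.87 [395. 155. 438. 211.] 1723 [[0.556, -0.308, 0.004], [0.642, -0.243, 0.009], [0.71, -0.194, 0.19]]
top tape 0.87 [357. 263. 398. 296.] 502 [[0.338, -0.189, -0.003], [0.376, -0.147, 0.023], [0.422, -0.104, 0.028]]
top cleaner 0.73 [254. 126. 277. 152.] 491 [[0.711, 0.147, 0.01], [0.725, 0.166, 0.09], [0.75, 0.193, 0.14]]
top driver 0.61 [310. 129. 380. 151.] 403 [[0.734, -0.135, -0.002], [0.768, -0.082, 0.02], [0.796, 0.039, 0.027]]
side box 0.59 [294. 218. 362. 270.] 1651 [[0.501, -0.048, 0.003], [0.554, 0.045, 0.036], [0.653, 0.066, 0.057]]
side cover 0.84 [241. 279. 317. 332.] 2246 [[0.474, 0.21, 0.001], [0.536, 0.269, 0.005], [0.62, 0.317, 0.047]]
side caddy 0.55 [314. 203. 343. 245.] 846 [[0.553, -0.039, 0.016], [0.582, -0.002, 0.051], [0.639, 0.046, 0.138]]
side hook 0.39 [335. 150. 387. 214.] 968 [[0.559, -0.307, 0.002], [0.642, -0.243, 0.012], [0.711, -0.19, 0.19]]
side tape 0.95 [401. 233. 433. 253.] 588 [[0.34, -0.184, 0.0], [0.383, -0.135, 0.018], [0.422, -0.101, 0.028]]
side cleaner 0.85 [232. 210. 256. 263.] 817 [[0.712, 0.159, 0.006], [0.725, 0.186, 0.07], [0.75, 0.201, 0.14]]
side driver 0.48 [280. 203. 305. 231.] 179 [[0.74, -0.13, 0.009], [0.764, -0.066, 0.02], [0.784, 0.026, 0.028]]
```

```bash
sleep 1
```

```text
(no output)
```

View pics/topc.png

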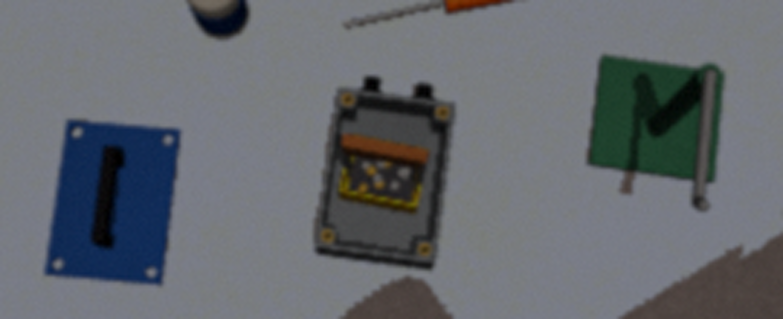

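View pics/sidec.png

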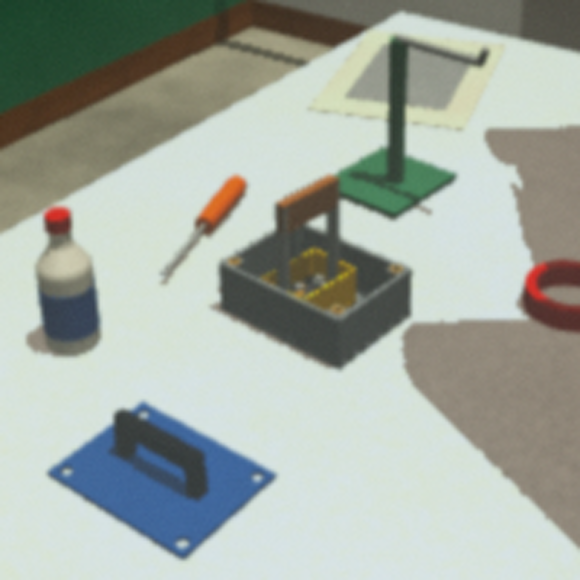

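```bash
cat >> h.py <<'E'
from scipy.optimize import least_squares
from scipy import ndimage
def fit_rect(f,uv,z,pts):
    """uv Nx2 pixel, model pts Nx2; returns x,y,yaw minimizing reprojection with correspondences"""
    def res(p):
        c,s=np.cos(p[2]),np.sin(p[2])
        w=np.c_[pts@np.array([[c,s],[-s,c]])+p[:2],np.full(len(pts),z)]
        return (proj(f,w)-uv).ravel()
    w=ray(f,uv,z); m=w[:,:2].mean(0)-pts.mean(0)
    a=np.arctan2(*((w[0]-w[3])[[1,0]]))-np.arctan2(*((pts[0]-pts[3])[[1,0]]))
    r=least_squares(res,[m[0],m[1],a]); return r.x,np.abs(r.fun).max()
H4=np.array([[.064,.044],[.064,-.044],[-.064,.044],[-.064,-.044]])
def blob(img,uv,wt,r=4):
    """weighted centroid of wt image around uv"""
    uv=np.array(uv,float)
    for _ in range(8):
        u,v=np.round(uv).astype(int); w=wt[v-r:v+r+1,u-r:u+r+1]; w=np.clip(w-np.median(w),0,None); w=np.where(w>.3*w.max(),w,0)
        yy,xx=np.mgrid[v-r:v+r+1,u-r:u+r+1]; uv=np.array([(xx*w).sum(),(yy*w).sum()])/w.sum()
    return uv
def pose_pts(p,pts,z):
    c,s=np.cos(p[2]),np.sin(p[2]); return np.c_[pts@np.array([[c,s],[-s,c]])+p[:2],np.full(len(pts),z)]
E
python3 - <<'E'
from h import *
for n in("top","side"):
    f=pickle.load(open(f"{n}0.pkl","rb")); P=cloud(f); I=f["color"].astype(float); R=pickle.load(open(f"{n}0r.pkl","rb"))
    # initial from depth: box, cover
    brass=I[...,0]-I[...,2]; red=I[...,0]
    for nm,z,wt,init in(("box",.055,brass,[.578,.003,-.06]),("cover",.004,red,[.545,.262,-.06])):
        # refine init w/ minAreaRect of all mask points
        uv0=proj(f,pose_pts(init,H4,z)); 
        for r in (5,4,3):
            uv=np.array([blob(I,a,wt,r) for a in uv0]); p,e=fit_rect(f,uv,z,H4); uv0=proj(f,pose_pts(p,H4,z))
        print(n,nm,p.round(4),e.round(2),uv.round(1).tolist())
    q=P[R["cover"]]; q=q[q[:,2]>.035]
    print(' handle',q.mean(0).round(4),len(q),cv2.minAreaRect((q[:,:2]*1000).astype(np.float32)))
    q=P[R["caddy"]]; q=q[q[:,2]>.125]
    print(' bar',q.mean(0).round(4),len(q),cv2.minAreaRect((q[:,:2]*1000).astype(np.float32)),np.percentile(q[:,2],95))
    q=P[R["hook"]]; q=q[(q[:,2]>.170)]
    print(' arm',q.mean(0).round(4),len(q),cv2.minAreaRect((q[:,:2]*1000).astype(np.float32)),np.percentile(q[:,2],[5,50,95]))
    q=P[R["hook"]]; q=q[(q[:,2]<.02)]; print(' foot',cv2.minAreaRect((q[:,:2]*1000).astype(np.float32)))
E
```

```text
top box [ 0.5775  0.0045 -0.0805] 0.14 [[309.4, 173.8], [342.1, 178.3], [302.4, 220.9], [335.9, 225.4]]
top cover [ 0.5445  0.2583 -0.3194] 4.8 [[221.9, 177.9], [255.8, 193.9], [202.7, 225.7], [236.0, 241.3]]
 handle [0.5359 0.2463 0.0976] 191 ((454.5313415527344, 156.48599243164062), (338.6231689453125, 73.59455108642578), 48.493324279785156)
 bar [0.5779 0.0064 0.1516] 166 ((482.58148193359375, 23.248966217041016), (71.99331665039062, 216.58151245117188), 80.6589584350586) 0.1387628443873411
 arm [ 0.5926 -0.2367  0.2214] 260 ((490.2196044921875, -151.3856658935547), (75.679443359375, 387.82049560546875), 48.5653076171875) [0.18247179 0.18754761 0.20260601]
 foot ((658.881591796875, -252.10751342773438), (120.4699478149414, 115.03047180175781), 84.31908416748047)
side box [ 0.6012 -0.0191 -0.0337] 5.59 [[300.4, 229.8], [320.1, 208.2], [334.4, 237.1], [353.8, 225.8]]
side cover [ 0.5394  0.2672 -0.2875] 8.78 [[237.5, 294.0], [280.3, 278.8], [275.3, 335.2], [313.3, 314.7]]
 handle [0.5156 0.2914 0.0768] 242 ((290.1155090332031, 489.84246826171875), (64.435302734375, 755.17138671875), 48.49946594238281)
 bar [0.5631 0.0396 0.1514] 146 ((324.4702453613281, 384.3841857910156), (55.154937744140625, 961.1952514648438), 34.62937927246094) 0.13961344664867345
 arm [ 0.5712 -0.1839  0.2132] 137 ((302.2647705078125, 234.5003662109375), (95.12850952148438, 1188.51416015625), 31.894168853759766) [0.1733229  0.18693103 0.65906738]
 foot ((723.8240966796875, -437.63848876953125), (131.19615173339844, 547.5283203125), 21.343990325927734)
```

```bash
python3 - <<'E'
from h import *
U={"top":{"cover":[(216.2,185.5),(247.9,188.3),(209.7,231),(242.4,233.8)],"box":[(309.4,173.8),(342.1,178.3),(302.4,220.9),(335.9,225.4)]},
"side":{"cover":[(243.1,302.4),(269.3,283.1),(282.8,327.6),(308.6,305.2)],"box":[(299.3,230.3),None,(336.6,247.2),(356.9,232.4)]}}
for n in("top","side"):
    f=pickle.load(open(f"{n}0.pkl","rb")); P=cloud(f); I=f["color"].astype(float); R=pickle.load(open(f"{n}0r.pkl","rb"))
    ok=f["z_map"]>0
    for nm,z,wt in(("box",.055,I[...,0]-I[...,2]),("cover",.004,I[...,0])):
        k=[i for i in range(4) if U[n][nm][i]]
        uv=np.array([blob(I,U[n][nm][i],wt,3) for i in k]); p,e=fit_rect(f,uv,z,H4[k])
        print(n,nm,p.round(4),e.round(2),uv.round(1).tolist())
        print('   rays',ray(f,uv,z)[:,:2].round(4).tolist())
    def rep(nm,m):
        q=P[m&ok]; 
        rr=cv2.minAreaRect((q[:,:2]*1000).astype(np.float32)); print(' ',nm,q.mean(0).round(4),len(q),np.round(rr[0],1),np.round(rr[1],1),round(rr[2],1),np.percentile(q[:,2],[5,50,95]).round(3))
    rep('handle',R["cover"]&(P[...,2]>.03)&(P[...,2]<.06))
    big=cv2.dilate(R["caddy"].astype(np.uint8),np.ones((5,5)))>0
    rep('bar',big&(P[...,2]>.115)); rep('bartop',big&(P[...,2]>.132))
    big=cv2.dilate(R["hook"].astype(np.uint8),np.ones((7,7)))>0
    rep('arm',big&(P[...,2]>.170)); rep('armtip',big&(P[...,2]>.196));rep('foot',R["hook"]&(P[...,2]<.02)&(P[...,2]>.005))
E
```

```text
top box [ 0.5775  0.0045 -0.0805] 0.14 [[309.4, 173.8], [342.1, 178.3], [302.4, 220.9], [335.9, 225.4]]
   rays [[0.6447, 0.0431], [0.6374, -0.0444], [0.5173, 0.0534], [0.5105, -0.0342]]
top cover [ 0.5458  0.2594 -0.0329] 0.16 [[216.2, 185.2], [247.7, 188.0], [209.5, 230.6], [241.8, 233.6]]
   rays [[0.6107, 0.3015], [0.6079, 0.2132], [0.4837, 0.3055], [0.4807, 0.2175]]
  handle [0.5453 0.2594 0.0432] 192 [545.9 260.2] [12.7 88.8] 88.3 [0.034 0.044 0.047]
  bar [0.5813 0.0068 0.1326] 196 [582.5   6.7] [73.5 12.7] 82.4 [0.118 0.135 0.138]
  bartop [0.5826 0.0066 0.1356] 147 [582.6   6.7] [73.5 12.4] 82.4 [0.133 0.136 0.139]
  arm [ 0.6005 -0.2463  0.1875] 256 [ 594.4 -247.8] [ 19.3 123.5] 86.1 [0.182 0.187 0.2  ]
  armtip [ 0.5373 -0.2405  0.2013] 16 [ 537.6 -240.4] [9.1 6.6] 3.7 [0.2   0.201 0.203]
  foot [ 0.6545 -0.2417  0.0088] 1219 [ 656.9 -252. ] [120.  110.6] 85.0 [0.006 0.009 0.012]Traceback (most recent call last):
  File "<stdin>", line 9, in <module>
  File "h.py", line 24, in fit_rect
    a=np.arctan2(*((w[0]-w[3])[[1,0]]))-np.arctan2(*((pts[0]-pts[3])[[1,0]]))
                         ~^^^
IndexError: index 3 is out of bounds for axis 0 with size 3
```

```bash
sed -i 's/w\[0\]-w\[3\]/w[0]-w[-1]/; s/pts\[0\]-pts\[3\]/pts[0]-pts[-1]/' h.py; python3 - <<'E'
from h import *
from station import arm
U={"top":{},"side":{"cover":[(243.1,302.4),(269.3,283.1),(282.8,327.6),(308.6,305.2)],"box":[(299.3,230.3),None,(336.6,247.2),(356.9,232.4)]}}
for n in("top","side"):
    f=pickle.load(open(f"{n}0.pkl","rb")); P=cloud(f); I=f["color"].astype(float); R=pickle.load(open(f"{n}0r.pkl","rb"))
    ok=f["z_map"]>0
    for nm,z,wt in(("box",.055,I[...,0]-I[...,2]),("cover",.004,I[...,0])):
        if n=="top":break
        k=[i for i in range(4) if U[n][nm][i]]
        uv=np.array([blob(I,U[n][nm][i],wt,3) for i in k]); p,e=fit_rect(f,uv,z,H4[k])
        print(n,nm,p.round(4),e.round(2),uv.round(1).tolist())
    def rep(nm,m):
        q=P[m&ok]; 
        rr=cv2.minAreaRect((q[:,:2]*1000).astype(np.float32)); print(' ',nm,q.mean(0).round(4),len(q),np.round(rr[0],1),np.round(rr[1],1),round(rr[2],1),np.percentile(q[:,2],[5,50,95]).round(3))
        return q
    rep('handle',R["cover"]&(P[...,2]>.03)&(P[...,2]<.06))
    big=cv2.dilate(R["caddy"].astype(np.uint8),np.ones((5,5)))>0
    rep('bar',big&(P[...,2]>.115)); rep('bartop',big&(P[...,2]>.132))
    big=cv2.dilate(R["hook"].astype(np.uint8),np.ones((7,7)))>0
    rep('armtip',big&(P[...,2]>.196));rep('foot',R["hook"]&(P[...,2]<.02)&(P[...,2]>.005))
    q=rep('arm',big&(P[...,2]>.183-.008*(n=="side"))&(P[...,2]<.194)); print(cv2.fitLine((q[:,:2]).astype(np.float32),cv2.DIST_HUBER,0,.001,.001).ravel())
    q=rep('post',big&(P[...,2]>.03)&(P[...,2]<.16))
print(arm.get_state()['t'])
E
```

```text
handle [0.5453 0.2594 0.0432] 192 [545.9 260.2] [12.7 88.8] 88.3 [0.034 0.044 0.047]
  bar [0.5813 0.0068 0.1326] 196 [582.5   6.7] [73.5 12.7] 82.4 [0.118 0.135 0.138]
  bartop [0.5826 0.0066 0.1356] 147 [582.6   6.7] [73.5 12.4] 82.4 [0.133 0.136 0.139]
  armtip [ 0.5373 -0.2405  0.2013] 16 [ 537.6 -240.4] [9.1 6.6] 3.7 [0.2   0.201 0.203]
  foot [ 0.6545 -0.2417  0.0088] 1219 [ 656.9 -252. ] [120.  110.6] 85.0 [0.006 0.009 0.012]
  arm [ 0.6012 -0.2465  0.1873] 220 [ 597.  -249.1] [ 19.1 117.9] 87.4 [0.184 0.187 0.19 ]
[ 0.9954011  -0.09579527  0.60115904 -0.24652368]
  post [ 0.6419 -0.2461  0.0995] 141 [ 642.6 -247.6] [19.6  9.7] 50.2 [0.04  0.102 0.154]
side box [ 0.5804  0.0029 -0.0512] 0.85 [[300.4, 229.8], [337.2, 245.1], [356.3, 232.2]]
side cover [ 0.5465  0.2606 -0.1263] 7.69 [[237.0, 296.0], [270.6, 273.7], [283.1, 328.2], [313.8, 313.1]]
  handle [0.5428 0.265  0.0417] 281 [547.5 262.8] [14.  92.6] 87.6 [0.032 0.044 0.047]
  bar [0.5815 0.0133 0.1291] 213 [583.  10.] [75.1 14.5] 82.0 [0.117 0.13  0.138]
  bartop [0.5827 0.0115 0.1364] 90 [583.2   9. ] [70.9 14. ] 81.7 [0.133 0.137 0.139]
  armtip [ 0.5385 -0.2384  0.2006] 10 [ 538.2 -237.7] [8.4 6. ] 57.6 [0.197 0.201 0.204]
  foot [ 0.6502 -0.2432  0.0106] 523 [ 658.  -249.5] [122.5 115.4] 85.6 [0.007 0.011 0.013]
  arm [ 0.6005 -0.2427  0.1863] 129 [ 598.5 -243.3] [ 14.1 120.1] 87.6 [0.178 0.187 0.191]
[ 0.99701494 -0.07720879  0.5954257  -0.24211311]
  post [ 0.6351 -0.213   0.1   ] 255 [ 609.7 -133.9] [ 21.2 253.3] 18.5 [0.038 0.106 0.152]
0.9
```

```bash
cat > plan.py <<'E'
import sys,numpy as np
from station import arm
def plan(tgt,yaw,n,grip,show=True):
    s=arm.get_state(); p=np.array(s["eef_pos"]); a=s["ee_rot"][2]
    d=(yaw-a+np.pi)%(2*np.pi)-np.pi
    rows=[]
    for i in range(n):
        k=n-i; dp=(np.array(tgt)-p)/k; da=((yaw-a+np.pi)%(2*np.pi)-np.pi)/k
        X=np.array([np.cos(a),np.sin(a),0]);Y=np.array([np.sin(a),-np.cos(a),0]);Z=np.array([0,0,-1.])
        r=np.round([dp@X,dp@Y,dp@Z],3); t=round(-da,3)
        p=p+r[0]*X+r[1]*Y+r[2]*Z; a-=t; rows.append([grip,*r.tolist(),t])
    print("state",np.round(s["eef_pos"],4),np.round(s["ee_rot"],4),"F",np.round(s["force"],1),"w",round(float(s["width"]),4),"t",s["t"],"q",np.round(s["q"],2))
    print("end",p.round(4),round(a,4)); print(str(rows).replace(" ",""))
if __name__=="__main__":
    v=list(map(float,sys.argv[1:])); plan(v[:3],v[3],int(v[4]),v[5])
E
python3 plan.py 0.42 -0.30 0.28 -1.704 11 0.0
```

```text
state [ 0.2533 -0.6256  0.2266] [-3.1415  0.     -2.7568] F [0.1 0.3 0.2] w 0.0875 t 0.9 q [-0.9   0.36  0.01  0.   -1.22 -0.29]
end [ 0.4198 -0.3002  0.2796] -1.7038
[[0.0,-0.025,0.022,-0.005,np.float64(-0.096)],[0.0,-0.027,0.019,-0.005,np.float64(-0.096)],[0.0,-0.029,0.017,-0.005,np.float64(-0.096)],[0.0,-0.03,0.014,-0.005,np.float64(-0.096)],[0.0,-0.032,0.011,-0.005,np.float64(-0.096)],[0.0,-0.032,0.008,-0.005,np.float64(-0.095)],[0.0,-0.033,0.004,-0.005,np.float64(-0.096)],[0.0,-0.033,0.001,-0.005,np.float64(-0.095)],[0.0,-0.033,-0.002,-0.004,np.float64(-0.096)],[0.0,-0.033,-0.005,-0.005,np.float64(-0.095)],[0.0,-0.032,-0.008,-0.004,np.float64(-0.096)]]
```

apply_moves --pt "0 -0.025 0.022 -0.005 -0.096" --pt "0 -0.027 0.019 -0.005 -0.096" --pt "0 -0.029 0.017 -0.005 -0.096" --pt "0 -0.03 0.014 -0.005 -0.096" --pt "0 -0.032 0.011 -0.005 -0.096" --pt "0 -0.032 0.008 -0.005 -0.095" --pt "0 -0.033 0.004 -0.005 -0.096" --pt "0 -0.033 0.001 -0.005 -0.095" --pt "0 -0.033 -0.002 -0.004 -0.096" --pt "0 -0.033 -0.005 -0.005 -0.095" --pt "0 -0.032 -0.008 -0.004 -0.096"

```text
t: 1.82
eef_pos: [0.4204, -0.2987, 0.2803]
ee_rot: [-3.141, -0.0, -1.699]
force: [0.3, -1.2, -0.6]
width: 0.0439
```

```bash
sed -i 's/t=round(-da,3)/t=float(round(-da,3))/' plan.py; python3 plan.py 0.5827 0.0075 0.20 -1.704 11 0.0
```

```text
state [ 0.4204 -0.2987  0.2803] [-3.1406e+00 -2.0000e-04 -1.6991e+00] F [ 0.3 -1.2 -0.6] w 0.0439 t 1.8167 q [-0.24  0.06 -0.25  0.   -1.26  0.11]
end [0.5825 0.0078 0.2003] -1.7041
[[0.0,-0.029,-0.011,0.007,0.0],[0.0,-0.03,-0.011,0.007,0.0],[0.0,-0.029,-0.011,0.007,0.001],[0.0,-0.03,-0.011,0.007,0.0],[0.0,-0.03,-0.011,0.007,0.001],[0.0,-0.029,-0.011,0.008,0.0],[0.0,-0.03,-0.011,0.007,0.001],[0.0,-0.029,-0.011,0.008,0.0],[0.0,-0.03,-0.011,0.007,0.001],[0.0,-0.029,-0.011,0.008,0.0],[0.0,-0.03,-0.011,0.007,0.001]]
```

apply_moves --pt "0 -0.029 -0.011 0.007 0" --pt "0 -0.03 -0.011 0.007 0" --pt "0 -0.029 -0.011 0.007 0.001" --pt "0 -0.03 -0.011 0.007 0" --pt "0 -0.03 -0.011 0.007 0.001" --pt "0 -0.029 -0.011 0.008 0" --pt "0 -0.03 -0.011 0.007 0.001" --pt "0 -0.029 -0.011 0.008 0" --pt "0 -0.03 -0.011 0.007 0.001" --pt "0 -0.029 -0.011 0.008 0" --pt "0 -0.03 -0.011 0.007 0.001" --pt "0 0 0 0 0"

```text
t: 2.82
eef_pos: [0.585, 0.0094, 0.1977]
ee_rot: [3.14, -0.0, -1.706]
force: [0.3, 0.4, 0.4]
width: 0.044
```

```bash
python3 plan.py 0.5827 0.0075 0.111 -1.704 6 0.0;  python3 - <<'E'
from station import eyes
import cv2
f=eyes.grab_frame("side");cv2.imwrite("pics/s1.png",cv2.resize(f["color"][100:280,220:460],None,fx=3,fy=3,interpolation=cv2.INTER_CUBIC)[:,:,::-1])
E
```

```text
state [0.585  0.0094 0.1977] [ 3.1404e+00 -2.0000e-04 -1.7061e+00] F [0.3 0.4 0.4] w 0.044 t 2.8167 q [ 0.35  0.23 -0.23 -0.   -1.11 -0.49]
end [0.5828 0.0077 0.1107] -1.7041
[[0.0,0.0,0.0,0.014,-0.0],[0.0,0.0,0.0,0.015,-0.0],[0.0,0.001,0.001,0.014,-0.001],[0.0,0.0,0.0,0.015,-0.0],[0.0,0.001,0.001,0.014,-0.001],[0.0,0.0,0.0,0.015,-0.0]]
```

View pics/s1.png

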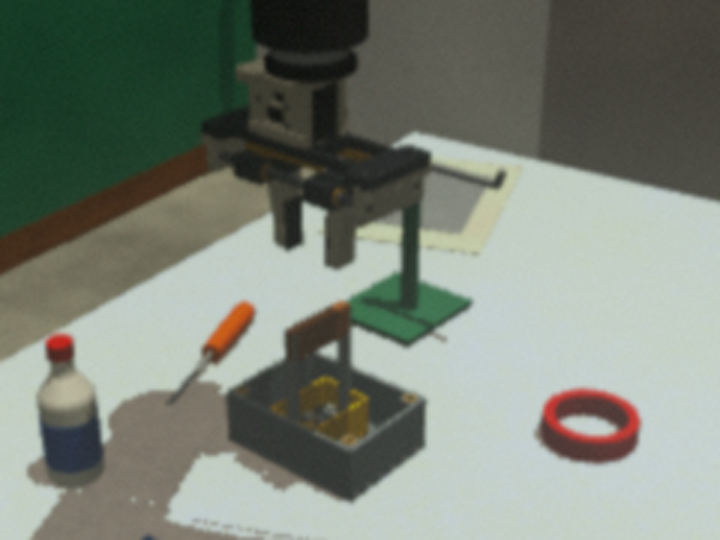

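apply_moves --pt "0 0 0 0.014 0" --pt "0 0 0 0.015 0" --pt "0 0.001 0.001 0.014 -0.001" --pt "0 0 0 0.015 0" --pt "0 0.001 0.001 0.014 -0.001" --pt "0 0 0 0.015 0" --pt "0 0 0 0 0" --pt "0 0 0 0 0"

```text
t: 3.53
eef_pos: [0.5807, 0.0032, 0.1125]
ee_rot: [3.141, -0.001, -1.707]
force: [1.0, 0.2, 0.3]
width: 0.0439
```

```bash
python3 plan.py 0.5827 0.0075 0.111 -1.704 1 0.0
```

```text
state [0.5807 0.0032 0.1125] [ 3.1405e+00 -8.0000e-04 -1.7072e+00] F [1.  0.2 0.3] w 0.0439 t 3.5333 q [ 0.34  0.31 -0.35  0.   -0.92 -0.48]
end [0.5824 0.008  0.1105] -1.7042
[[0.0,-0.005,-0.001,0.002,-0.003]]
```

apply_moves --pt "0 -0.003 -0.002 0.002 -0.003" --pt "0 0 0 0 0" --pt "-1 0 0 0 0" --pt "-1 0 0 0 0" --pt "-1 0 0 0 0" --pt "-1 0 0 0 0" --pt "-1 0 0 0 0" --pt "-1 0 0 0 0" --pt "-1 0 0 0 0" --newtons 35

```text
t: 4.28
eef_pos: [0.5835, 0.0066, 0.1106]
ee_rot: [3.142, 0.0, -1.704]
force: [-0.8, 1.4, 0.9]
width: 0.0116
```

apply_moves --pt "-1 0 0 -0.004 0" --pt "-1 0 0 -0.008 0" --pt "-1 0 0 -0.012 0" --pt "-1 0 0 -0.015 0" --pt "-1 0 0 -0.015 0" --pt "-1 0 0 -0.015 0" --pt "-1 0 0 -0.015 0" --pt "-1 0 0 -0.012 0" --pt "-1 0 0 -0.01 0" --pt "-1 0 0 -0.006 0" --pt "-1 0 0 0 0" --pt "-1 0 0 0 0"

```text
t: 5.28
eef_pos: [0.5834, 0.0066, 0.2224]
ee_rot: [3.141, 0.0, -1.704]
force: [0.1, 0.2, -2.5]
width: 0.0117
```

```bash
python3 plan.py 0.46 -0.235 0.223 -1.664 12 -1;  python3 - <<'E'
from station import eyes
import cv2
f=eyes.grab_frame("side");cv2.imwrite("pics/s2.png",cv2.resize(f["color"][100:280,220:460],None,fx=3,fy=3,interpolation=cv2.INTER_CUBIC)[:,:,::-1])
E
```

```text
state [0.5834 0.0066 0.2224] [ 3.1414e+00  3.0000e-04 -1.7039e+00] F [ 0.1  0.2 -2.5] w 0.0117 t 5.2833 q [ 0.35  0.21 -0.2  -0.   -1.16 -0.48]
end [ 0.4597 -0.2347  0.2234] -1.6639
[[-1.0,0.021,0.008,-0.0,-0.003],[-1.0,0.021,0.008,-0.0,-0.003],[-1.0,0.021,0.008,-0.0,-0.003],[-1.0,0.021,0.008,-0.0,-0.003],[-1.0,0.021,0.008,-0.0,-0.003],[-1.0,0.021,0.008,-0.0,-0.004],[-1.0,0.021,0.008,-0.0,-0.003],[-1.0,0.022,0.008,-0.0,-0.004],[-1.0,0.021,0.008,-0.0,-0.003],[-1.0,0.021,0.007,-0.0,-0.004],[-1.0,0.022,0.008,-0.0,-0.003],[-1.0,0.021,0.008,-0.001,-0.004]]
```

View pics/s2.png

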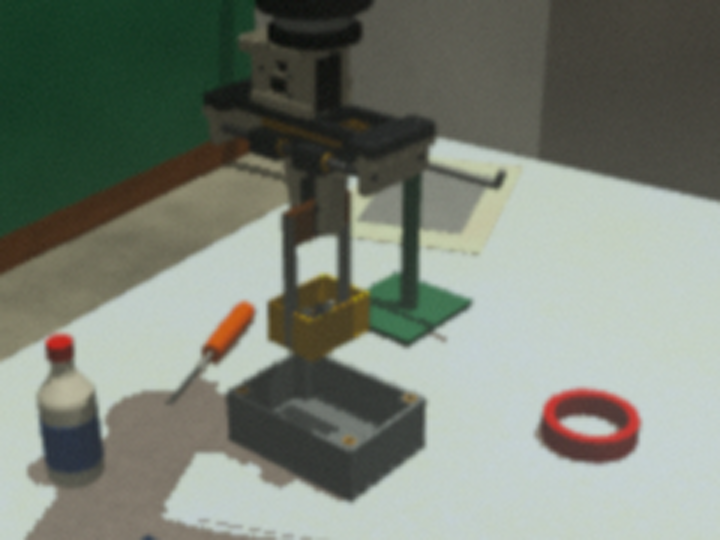

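apply_moves --pt "-1 0.01 0.004 0 -0.003" --pt "-1 0.021 0.008 0 -0.003" --pt "-1 0.024 0.009 0 -0.003" --pt "-1 0.024 0.009 0 -0.003" --pt "-1 0.024 0.009 0 -0.004" --pt "-1 0.024 0.009 0 -0.004" --pt "-1 0.024 0.009 0 -0.004" --pt "-1 0.024 0.009 0 -0.004" --pt "-1 0.024 0.009 0 -0.004" --pt "-1 0.024 0.009 0 -0.004" --pt "-1 0.02 0.007 0 -0.004" --pt "-1 0.01 0.004 0 0"

```text
t: 6.33
eef_pos: [0.4584, -0.2357, 0.2218]
ee_rot: [3.14, -0.0, -1.665]
force: [0.2, 1.3, -2.9]
width: 0.0119
```

apply_moves --pt "-1 0 0 0 0" --pt "-1 0 0 0 0" --pt "-1 0 0 0 0"

```text
t: 6.58
eef_pos: [0.4603, -0.2336, 0.2223]
ee_rot: [3.141, 0.0, -1.664]
force: [1.3, -0.0, -1.8]
width: 0.0118
```

```bash
python3 plan.py 0.590 -0.2445 0.223 -1.664 10 -1;  python3 - <<'E'
from station import eyes
import cv2,pickle
f=eyes.grab_frame("side");cv2.imwrite("pics/s3.png",cv2.resize(f["color"][100:280,260:500],None,fx=3,fy=3,interpolation=cv2.INTER_CUBIC)[:,:,::-1])
E
```

```text
state [ 0.4603 -0.2336  0.2223] [ 3.1412e+00  2.0000e-04 -1.6640e+00] F [ 1.3 -0.  -1.8] w 0.0118 t 6.5833 q [-0.09  0.1  -0.34 -0.   -1.13 -0.  ]
end [ 0.5899 -0.2447  0.2233] -1.664
[[-1.0,-0.0,-0.013,-0.0,0.0],[-1.0,-0.0,-0.013,-0.0,0.0],[-1.0,-0.0,-0.013,-0.0,0.0],[-1.0,-0.0,-0.013,-0.0,0.0],[-1.0,-0.0,-0.013,-0.0,0.0],[-1.0,-0.0,-0.013,-0.0,0.0],[-1.0,-0.0,-0.013,-0.0,0.0],[-1.0,-0.0,-0.013,-0.0,0.0],[-1.0,-0.001,-0.013,-0.0,0.0],[-1.0,-0.0,-0.013,-0.001,0.0]]
```

View pics/s3.png

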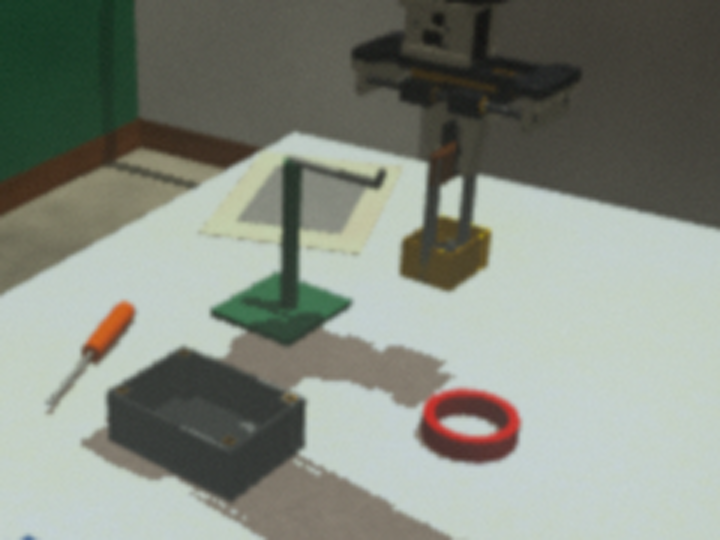

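apply_moves --pt "-1 0 -0.006 0 0" --pt "-1 0 -0.012 0 0" --pt "-1 0 -0.014 0 0" --pt "-1 0 -0.014 0 0" --pt "-1 0 -0.014 0 0" --pt "-1 0 -0.014 0 0" --pt "-1 0 -0.014 0 0" --pt "-1 0 -0.014 0 0" --pt "-1 0 -0.014 0 0" --pt "-1 0 -0.01 0 0" --pt "-1 0 -0.004 0 0" --pt "-1 0 0 0 0"

```text
t: 7.63
eef_pos: [0.5908, -0.2457, 0.2217]
ee_rot: [3.141, -0.0, -1.663]
force: [-0.7, 0.3, -2.0]
width: 0.0117
```

apply_moves --pt "-1 0 0 0 0" --pt "-1 0 0 0 0"

```text
t: 7.8
eef_pos: [0.5893, -0.2459, 0.2226]
ee_rot: [3.141, 0.0, -1.664]
force: [-0.0, 0.8, -2.6]
width: 0.0119
```

```bash
python3 plan.py 0.590 -0.2445 0.197 -1.664 10 -1;  python3 - <<'E'
from station import eyes
import cv2,pickle
f=eyes.grab_frame("side");a=f["color"][110:230,300:460]
g=eyes.grab_frame("top");b=g["color"][130:250,340:500]
import numpy as np
cv2.imwrite("pics/s4.png",cv2.resize(np.hstack([a,b]),None,fx=2.5,fy=2.5,interpolation=cv2.INTER_CUBIC)[:,:,::-1])
E
```

```text
state [ 0.5893 -0.2459  0.2226] [ 3.1413e+00  1.0000e-04 -1.6637e+00] F [-0.   0.8 -2.6] w 0.0119 t 7.8 q [-0.09  0.3  -0.08 -0.   -1.19 -0.  ]
end [ 0.5904 -0.245   0.1966] -1.6637
[[-1.0,-0.0,-0.0,0.003,0.0],[-1.0,-0.0,-0.0,0.003,0.0],[-1.0,-0.0,-0.0,0.002,0.0],[-1.0,-0.0,-0.0,0.003,0.0],[-1.0,-0.0,-0.0,0.002,0.0],[-1.0,-0.0,-0.0,0.003,0.0],[-1.0,-0.0,-0.0,0.002,0.0],[-1.0,-0.0,-0.0,0.003,0.0],[-1.0,-0.001,-0.0,0.002,0.0],[-1.0,-0.0,-0.001,0.003,0.0]]
```

View pics/s4.png

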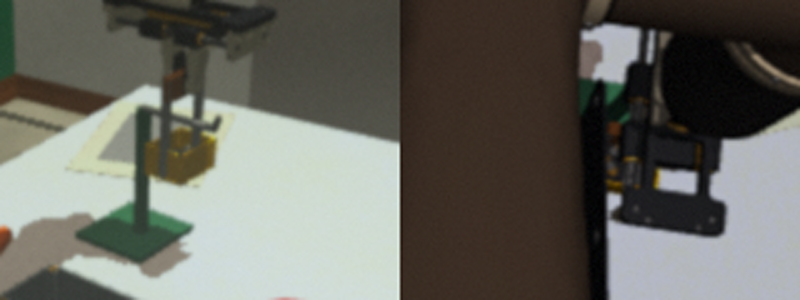

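apply_moves --pt "-1 -0.001 0 0.003 0" --pt "-1 0 0 0.005 0" --pt "-1 0 0 0.005 0" --pt "-1 0 0 0.005 0" --pt "-1 0 0 0.003 0" --pt "-1 0 0 0.002 0" --pt "-1 0 0 0.001 0" --pt "-1 0 0 0 0" --pt "-1 0 0 0 0"

```text
t: 8.65
eef_pos: [0.59, -0.245, 0.1986]
ee_rot: [-3.141, -0.0, -1.664]
force: [0.1, 0.5, -1.4]
width: 0.0119
```

apply_moves --pt "-1 0 0 0.001 0" --pt "-1 0 0 0 0" --pt "-1 0 0 0 0"

```text
t: 8.9
eef_pos: [0.5899, -0.245, 0.1976]
ee_rot: [-3.141, 0.0, -1.664]
force: [-0.4, 0.2, -2.0]
width: 0.0118
```

apply_moves --pt "-1 0 0 0.001 0" --pt "-1 0 0 0 0" --pt "-1 0 0 0 0"

```text
t: 9.15
eef_pos: [0.5898, -0.245, 0.1965]
ee_rot: [3.142, 0.0, -1.664]
force: [0.2, -0.4, -2.1]
width: 0.012
```

apply_moves --pt "-1 0 0 0.001 0" --pt "-1 0 0 0 0" --pt "-1 0 0 0 0"

```text
t: 9.4
eef_pos: [0.5899, -0.245, 0.1956]
ee_rot: [-3.141, -0.0, -1.664]
force: [-0.5, -0.7, -1.8]
width: 0.0117
```

apply_moves --pt "-1 0 0 0.001 0" --pt "-1 0 0 0 0" --pt "-1 0 0 0 0"

```text
t: 9.65
eef_pos: [0.59, -0.2451, 0.1954]
ee_rot: [-3.141, -0.0, -1.664]
force: [-1.1, 0.8, 4.3]
width: 0.0118
```

apply_moves --pt "-0.8 0 0 0 0" --pt "-0.65 0 0 0 0" --pt "-0.5 0 0 0 0" --pt "-0.4 0 0 0 0" --pt "-0.35 0 0 0 0" --pt "-0.35 0 0 0 0"

```text
t: 10.15
eef_pos: [0.5898, -0.245, 0.1943]
ee_rot: [3.141, 0.0, -1.664]
force: [0.2, -0.8, -0.4]
width: 0.0276
```

```bash
 python3 - <<'E'
from station import eyes
import cv2,pickle
f=eyes.grab_frame("side");a=f["color"][110:230,300:460]
cv2.imwrite("pics/s5.png",cv2.resize(a,None,fx=4,fy=4,interpolation=cv2.INTER_CUBIC)[:,:,::-1])
E
```

```text
(no output)
```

View pics/s5.png

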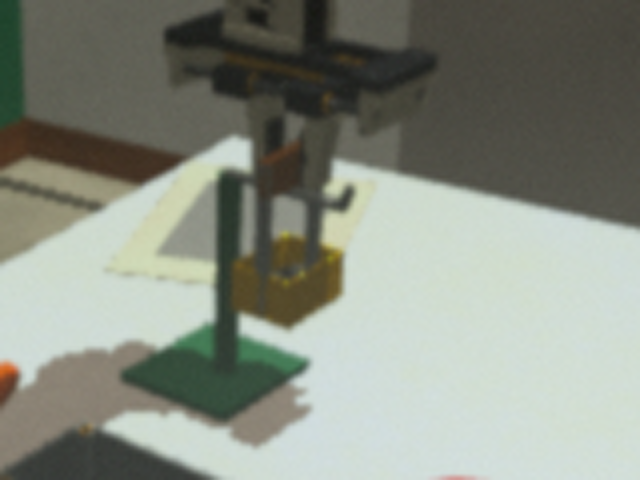

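Fingers are clear of the bar and it hangs on the arm between post and tip. I raise straight up and check it again.

apply_moves --pt "-0.35 0 0 -0.004 0" --pt "-0.35 0 0 -0.008 0" --pt "-0.35 0 0 -0.015 0" --pt "-0.35 0 0 -0.02 0" --pt "-0.35 0 0 -0.025 0" --pt "-0.2 0 0 -0.025 0" --pt "0 0 0 -0.015 0" --pt "0 0 0 0 0" --pt "0 0 0 0 0"

```text
t: 10.95
eef_pos: [0.5903, -0.245, 0.3084]
ee_rot: [-3.139, -0.0, -1.664]
force: [-0.5, 0.3, -0.1]
width: 0.0429
```

```bash
 python3 - <<'E'
from station import eyes
import cv2,pickle
f=eyes.grab_frame("side");a=f["color"][110:230,300:460]
cv2.imwrite("pics/s6.png",cv2.resize(a,None,fx=4,fy=4,interpolation=cv2.INTER_CUBIC)[:,:,::-1])
E
python3 plan.py 0.50 0.0 0.306 -2.4 10 0
```

```text
state [ 0.5898 -0.2449  0.307 ] [-3.1408e+00  3.0000e-04 -1.6639e+00] F [-0.2  0.4 -0.6] w 0.0437 t 11.0 q [-0.09  0.26  0.05 -0.   -1.36 -0.  ]
end [ 5.002e-01 -5.000e-04  3.060e-01] -2.3999
[[0.0,-0.024,0.011,0.0,0.074],[0.0,-0.023,0.013,0.0,0.074],[0.0,-0.022,0.015,0.0,0.074],[0.0,-0.02,0.016,0.0,0.073],[0.0,-0.019,0.018,0.0,0.074],[0.0,-0.018,0.019,0.0,0.073],[0.0,-0.016,0.02,0.0,0.074],[0.0,-0.015,0.021,0.0,0.073],[0.0,-0.013,0.022,0.001,0.074],[0.0,-0.012,0.023,0.0,0.073]]
```

View pics/s6.png

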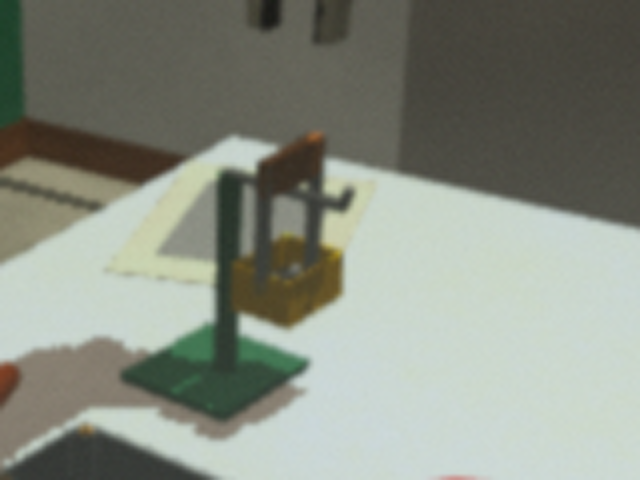

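```bash
python3 plan.py 0.55 0.07 0.25 -0.66 10 0
```

```text
state [ 0.5898 -0.2449  0.307 ] [-3.1408e+00  3.0000e-04 -1.6639e+00] F [-0.2  0.4 -0.6] w 0.0437 t 11.0 q [-0.09  0.26  0.05 -0.   -1.36 -0.  ]
end [0.5505 0.07   0.25  ] -0.6599
[[0.0,-0.031,0.007,0.006,-0.1],[0.0,-0.032,0.004,0.006,-0.1],[0.0,-0.032,0.001,0.006,-0.1],[0.0,-0.032,-0.003,0.006,-0.101],[0.0,-0.031,-0.006,0.006,-0.1],[0.0,-0.03,-0.009,0.005,-0.101],[0.0,-0.029,-0.012,0.006,-0.1],[0.0,-0.028,-0.015,0.005,-0.101],[0.0,-0.027,-0.017,0.006,-0.1],[0.0,-0.024,-0.02,0.005,-0.101]]
```

apply_moves --pt "0 -0.031 0.007 0.006 -0.1" --pt "0 -0.032 0.004 0.006 -0.1" --pt "0 -0.032 0.001 0.006 -0.1" --pt "0 -0.032 -0.003 0.006 -0.101" --pt "0 -0.031 -0.006 0.006 -0.1" --pt "0 -0.03 -0.009 0.005 -0.101" --pt "0 -0.029 -0.012 0.006 -0.1" --pt "0 -0.028 -0.015 0.005 -0.101" --pt "0 -0.027 -0.017 0.006 -0.1" --pt "0 -0.024 -0.02 0.005 -0.101" --pt "0 0 0 0 0" --pt "0 0 0 0 0"

```text
t: 12.0
eef_pos: [0.5496, 0.0712, 0.2484]
ee_rot: [3.14, 0.001, -0.657]
force: [0.1, -0.0, 0.9]
width: 0.0437
```

```bash
python3 plan.py 0.546 0.26 0.14 -0.033 8 0
```

```text
state [0.5496 0.0712 0.2484] [ 3.1397e+00  1.1000e-03 -6.5720e-01] F [ 0.1 -0.   0.9] w 0.0437 t 12.0 q [ 0.48  0.15 -0.22 -0.   -1.2   0.43]
end [0.5458 0.2602 0.1404] -0.0332
[[0.0,-0.015,-0.018,0.014,-0.078],[0.0,-0.013,-0.02,0.013,-0.078],[0.0,-0.012,-0.02,0.014,-0.078],[0.0,-0.01,-0.021,0.013,-0.078],[0.0,-0.008,-0.022,0.014,-0.078],[0.0,-0.007,-0.023,0.013,-0.078],[0.0,-0.005,-0.023,0.014,-0.078],[0.0,-0.003,-0.024,0.013,-0.078]]
```

apply_moves --pt "0 -0.015 -0.018 0.014 -0.078" --pt "0 -0.013 -0.02 0.013 -0.078" --pt "0 -0.012 -0.02 0.014 -0.078" --pt "0 -0.01 -0.021 0.013 -0.078" --pt "0 -0.008 -0.022 0.014 -0.078" --pt "0 -0.007 -0.023 0.013 -0.078" --pt "0 -0.005 -0.023 0.014 -0.078" --pt "0 -0.003 -0.024 0.013 -0.078" --pt "0 0 0 0 0" --pt "0 0 0 0 0" --pt "0 0 0 0 0"

```text
t: 12.92
eef_pos: [0.5473, 0.2579, 0.1414]
ee_rot: [3.141, 0.001, -0.038]
force: [-0.6, -0.7, -0.3]
width: 0.0439
```

```bash
python3 plan.py 0.546 0.26 0.020 -0.033 8 0;python3 - <<'E'
from station import eyes
import cv2,pickle
f=eyes.grab_frame("side");a=f["color"][200:350,200:400]
cv2.imwrite("pics/s7.png",cv2.resize(a,None,fx=3,fy=3,interpolation=cv2.INTER_CUBIC)[:,:,::-1])
E
```

```text
state [0.5473 0.2579 0.1414] [ 3.1407e+00  5.0000e-04 -3.7800e-02] F [-0.6 -0.7 -0.3] w 0.0439 t 12.9167 q [ 0.76  0.31 -0.26  0.   -1.    0.77]
end [0.5463 0.26   0.0204] -0.0328
[[0.0,-0.0,-0.0,0.015,-0.001],[0.0,-0.0,-0.0,0.015,-0.001],[0.0,-0.0,-0.0,0.015,-0.0],[0.0,-0.0,-0.0,0.015,-0.001],[0.0,-0.0,-0.001,0.015,-0.0],[0.0,-0.0,-0.0,0.015,-0.001],[0.0,-0.001,-0.001,0.016,-0.0],[0.0,-0.0,-0.0,0.015,-0.001]]
```

View pics/s7.png

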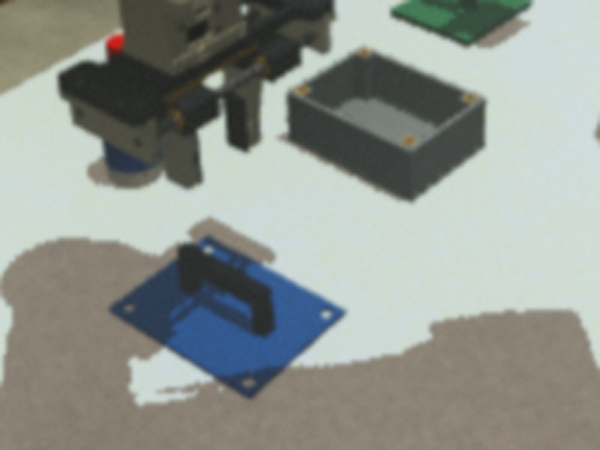

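```bash
python3 -c "
from h import *
f=pickle.load(open('side0.pkl','rb')); print(proj(f,[[.5473,.2579,.1414],[.5473,.2799,.1414],[.5473,.2359,.1414]]))"
```

```text
[[272.04516379 253.83291061]
 [265.04453974 258.82916564]
 [278.80328986 249.00972326]]
```

apply_moves --pt "0 0 0 0.012 -0.001" --pt "0 0 0 0.018 -0.001" --pt "0 0 0 0.02 -0.001" --pt "0 0 -0.001 0.02 -0.001" --pt "0 0 -0.001 0.02 -0.001" --pt "0 -0.001 0 0.017 0" --pt "0 0 0 0.01 0" --pt "0 0 0 0.004 0" --pt "0 0 0 0 0" --pt "0 0 0 0 0" --pt "0 0 0 0 0"

```text
t: 13.88
eef_pos: [0.547, 0.2613, 0.0219]
ee_rot: [-3.14, -0.002, -0.031]
force: [-0.3, 0.3, 0.1]
width: 0.0439
```

apply_moves --pt "0 -0.001 0.001 0.003 -0.001" --pt "-0.3 0 0 0 0" --pt "-1 0 0 0 0" --pt "-1 0 0 0 0" --pt "-1 0 0 0 0" --pt "-1 0 0 0 0" --pt "-1 0 0 0 0" --pt "-1 0 0 0 0" --pt "-1 0 0 0 0" --newtons 45

```text
t: 14.63
eef_pos: [0.5452, 0.2601, 0.0176]
ee_rot: [-3.141, -0.0, -0.03]
force: [-0.8, 0.8, 0.6]
width: 0.0114
```

apply_moves --pt "-1 0 0 -0.004 0" --pt "-1 0 0 -0.01 0" --pt "-1 0 0 -0.015 0" --pt "-1 0 0 -0.02 0" --pt "-1 0 0 -0.02 0" --pt "-1 0 0 -0.02 0" --pt "-1 0 0 -0.015 0" --pt "-1 0 0 -0.006 0" --pt "-1 0 0 0 0" --pt "-1 0 0 0 0" --pt "-1 0 0 0 0"

```text
t: 15.55
eef_pos: [0.5444, 0.2594, 0.1264]
ee_rot: [3.141, 0.002, -0.03]
force: [0.4, 0.2, -2.9]
width: 0.0116
```

```bash
python3 plan.py 0.5775 0.005 0.12 -0.08 11 -1;python3 - <<'E'
from station import eyes
import cv2,pickle
f=eyes.grab_frame("side");a=f["color"][150:350,200:400]
cv2.imwrite("pics/s8.png",cv2.resize(a,None,fx=3,fy=3,interpolation=cv2.INTER_CUBIC)[:,:,::-1])
E
```

```text
state [0.5444 0.2594 0.1264] [ 3.1405e+00  1.7000e-03 -3.0100e-02] F [ 0.4  0.2 -2.9] w 0.0116 t 15.55 q [ 0.77  0.32 -0.28 -0.   -0.97  0.77]
end [0.578  0.0053 0.1204] -0.0801
[[-1.0,0.004,0.023,0.001,0.005],[-1.0,0.004,0.023,0.001,0.004],[-1.0,0.004,0.023,0.0,0.005],[-1.0,0.004,0.023,0.001,0.004],[-1.0,0.004,0.023,0.0,0.005],[-1.0,0.004,0.023,0.001,0.004],[-1.0,0.004,0.023,0.0,0.005],[-1.0,0.004,0.023,0.001,0.004],[-1.0,0.005,0.023,0.0,0.005],[-1.0,0.005,0.023,0.001,0.004],[-1.0,0.005,0.022,0.0,0.005]]
```

View pics/s8.png

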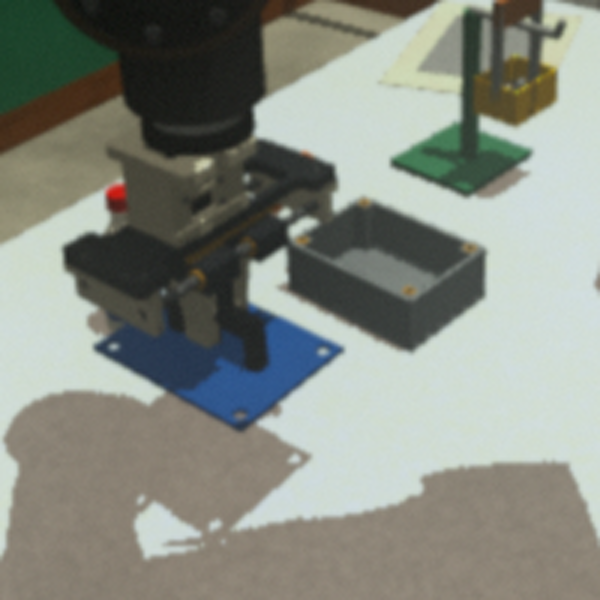

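apply_moves --pt "-1 0.002 0.01 0.001 0.004" --pt "-1 0.004 0.02 0.001 0.004" --pt "-1 0.004 0.026 0.001 0.005" --pt "-1 0.004 0.026 0.001 0.004" --pt "-1 0.004 0.026 0 0.005" --pt "-1 0.005 0.026 0.001 0.004" --pt "-1 0.005 0.026 0 0.005" --pt "-1 0.005 0.026 0.001 0.004" --pt "-1 0.005 0.026 0 0.005" --pt "-1 0.005 0.022 0 0.004" --pt "-1 0.003 0.013 0 0.004" --pt "-1 0.001 0.005 0 0"

```text
t: 16.6
eef_pos: [0.5784, 0.0035, 0.1207]
ee_rot: [3.141, 0.001, -0.08]
force: [0.2, 1.4, -2.2]
width: 0.0115
```

apply_moves --pt "-1 0 0 0 0" --pt "-1 0 0 0 0" --pt "-1 0 0 0 0" --pt "-1 0 0 0 0"

```text
t: 16.93
eef_pos: [0.5788, 0.0068, 0.1215]
ee_rot: [-3.142, 0.0, -0.077]
force: [0.3, -0.3, -2.8]
width: 0.0116
```

```bash
python3 plan.py 0.577 0.005 0.083 -0.0775 6 -1;python3 - <<'E'
from station import eyes
import cv2,pickle,numpy as np
for n in("side","top"):
    f=eyes.grab_frame(n);pickle.dump(f,open(n+"9.pkl","wb"))
    a=f["color"][150:280,260:400]
    cv2.imwrite(f"pics/{n}9.png",cv2.resize(a,None,fx=5,fy=4.5,interpolation=cv2.INTER_CUBIC)[:,:,::-1])
E
```

```text
state [0.5788 0.0068 0.1215] [-3.1415  0.     -0.0766] F [ 0.3 -0.3 -2.8] w 0.0116 t 16.9333 q [ 0.35  0.29 -0.34 -0.   -0.93  1.14]
end [0.5767 0.0049 0.0825] -0.0776
[[-1.0,-0.0,0.0,0.006,0.0],[-1.0,-0.0,0.0,0.007,0.0],[-1.0,-0.0,0.0,0.006,0.0],[-1.0,-0.001,0.001,0.007,0.0],[-1.0,-0.0,0.0,0.006,0.0],[-1.0,-0.001,0.001,0.007,0.001]]
```

View pics/side9.png

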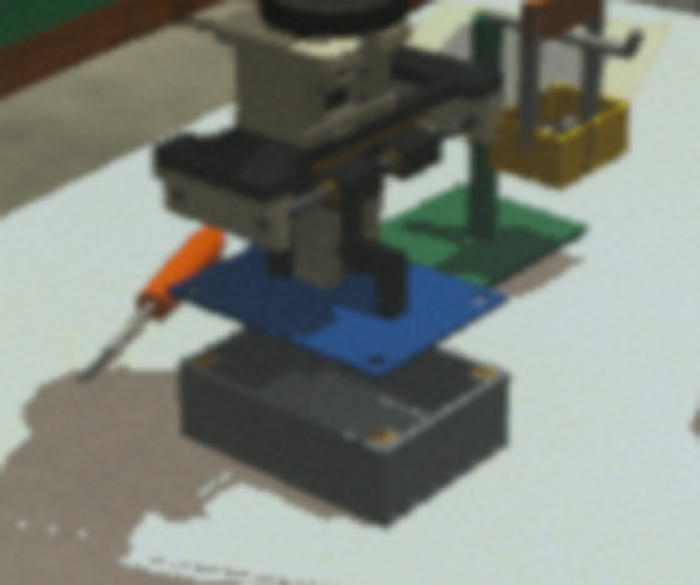

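View pics/top9.png

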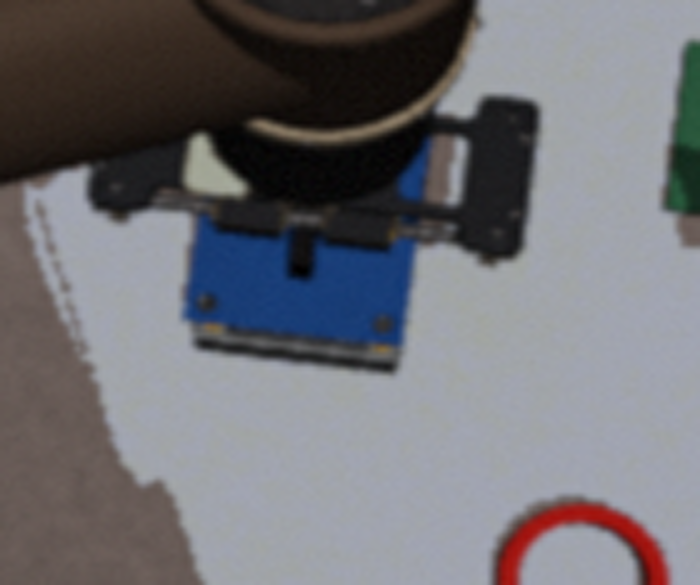

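apply_moves --pt "-1 0 0 0.005 0" --pt "-1 0 0 0.007 0" --pt "-1 -0.001 0.001 0.008 0" --pt "-1 0 0 0.008 0" --pt "-1 -0.001 0.001 0.006 0.001" --pt "-1 0 0 0.003 0" --pt "-1 0 0 0 0" --pt "-1 0 0 0 0" --pt "-1 0 0 0 0" --pt "-1 0 0 0 0" --pt "-1 0 0 0 0" --pt "-1 0 0 0 0"

```text
t: 18.03
eef_pos: [0.5768, 0.004, 0.0849]
ee_rot: [-3.141, -0.001, -0.079]
force: [0.4, 0.5, -1.7]
width: 0.0119
```

```bash
python3 - <<'E'
from station import eyes,arm
import cv2,pickle,numpy as np
s=arm.get_state();print(s["eef_pos"].round(4),s["ee_rot"].round(4),s["force"].round(1))
for n in("side","top"):
    F=[eyes.grab_frame(n) for _ in range(4)]
    f=dict(F[0]); f["color"]=np.mean([g["color"] for g in F],0); f["z_map"]=np.median([g["z_map"] for g in F],0)
    pickle.dump(f,open(n+"10.pkl","wb"))
    a=f["color"][190:250,290:370].astype(np.uint8)
    cv2.imwrite(f"pics/{n}10.png",cv2.resize(a,None,fx=9,fy=9,interpolation=cv2.INTER_CUBIC)[:,:,::-1])
s=arm.get_state();print(s["eef_pos"].round(4),s["ee_rot"].round(4),s["force"].round(1))
E
```

```text
[0.5768 0.004  0.0849] [-3.1414e+00 -5.0000e-04 -7.8800e-02] [ 0.4  0.5 -1.7]
[0.5767 0.004  0.0846] [-3.1416  0.     -0.0788] [-0.2  0.2 -2. ]
```

View pics/side10.png

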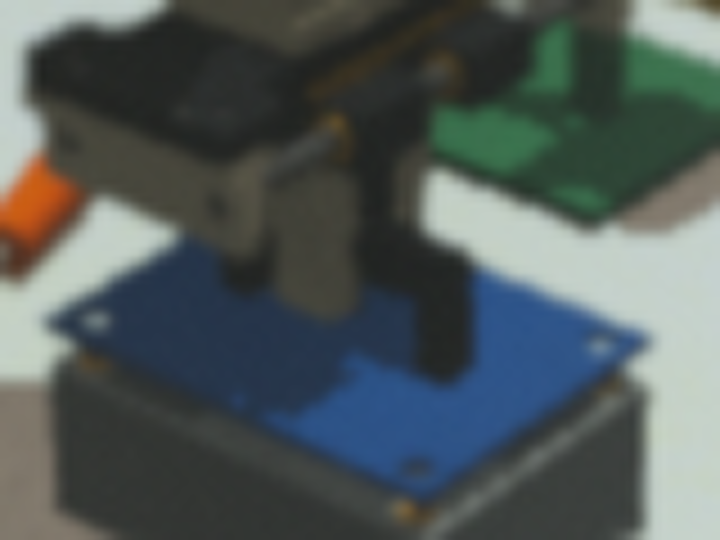

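View pics/top10.png

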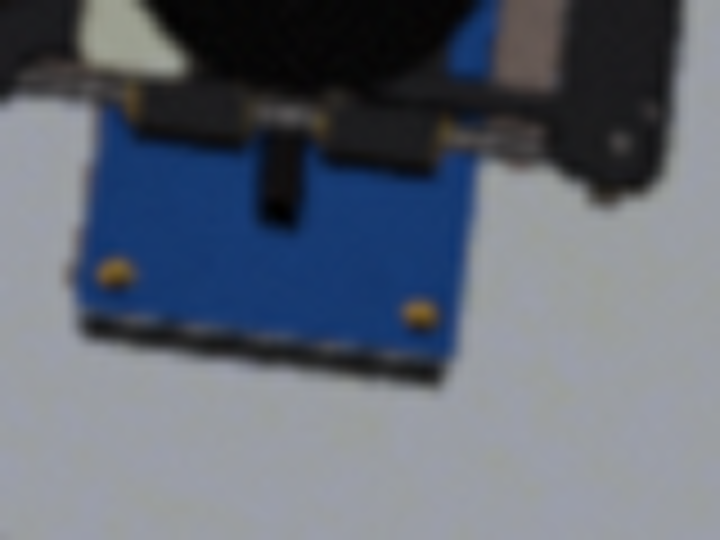

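```bash
cat > m.py <<'E'
from h import *
import sys
def show(f,n,uvs,wt,z,k,lab,r=3):
    uv=np.array([blob(None,a,wt,r) for a in uvs]); p,e=fit_rect(f,uv,z,H4[k]); print(n,lab,p.round(4),round(float(e),2),uv.round(2).tolist()); return p
if __name__=="__main__":
    z=.069
    f=pickle.load(open("top10.pkl","rb")); I=f["color"]; w=I[...,0]-I[...,2]
    show(f,"top",[(302.8,220.1),(336.6,224.8)],w,z,[2,3],"cover")
    f=pickle.load(open("top0.pkl","rb")); I=f["color"].astype(float); w=I[...,0]-I[...,2]
    show(f,"top",[(309.4,173.8),(342.1,178.3),(302.4,220.9),(335.9,225.4)],w,.055,[0,1,2,3],"box")
    show(f,"top",[(302.4,220.9),(335.9,225.4)],w,.055,[2,3],"box2")
    f=pickle.load(open("side10.pkl","rb")); I=f["color"]; w=I[...,0]-I[...,2]
    show(f,"side",[(300.6,225.4),(336.1,241.7),(356.7,228.2)],w,z,[0,2,3],"cover",2)
    f=pickle.load(open("side9.pkl","rb")); I=f["color"].astype(float); w=I[...,0]-I[...,2]
    show(f,"side",[(301,229.6),(336.6,246.7),(357,232.7)],w,.055,[0,2,3],"box",3)
    for n in("top","side"):
        f=pickle.load(open(n+"10.pkl","rb"));P=cloud(f);I=f["color"]
        m=(I[...,2]>I[...,0]+50)&(I[...,2]>I[...,1]+25)&(f["z_map"]>0)&(P[...,0]>.45)&(P[...,0]<.7)&(abs(P[...,1])<.1)&(abs(P[...,2]-.07)<.03)
        q=P[cv2.erode(m.astype(np.uint8),np.ones((3,3)))>0]; A=np.c_[q[:,:2]-[.577,.004],np.ones(len(q))]
        c=np.linalg.lstsq(A,q[:,2],rcond=None)[0]; print(n,"plane top: slope",c[:2].round(4),"z",c[2].round(4),len(q))
        f=pickle.load(open(n+"0.pkl","rb"));P=cloud(f);R=pickle.load(open(n+"0r.pkl","rb"))["cover"]
        q=P[cv2.erode(R.astype(np.uint8),np.ones((3,3)))>0];q=q[(q[:,2]<.012)];A=np.c_[q[:,:2]-[.5458,.2594],np.ones(len(q))];print(" start:",np.linalg.lstsq(A,q[:,2],rcond=None)[0].round(4))
E
python3 m.py
```

```text
top cover [ 0.5783  0.0043 -0.0751] 0.05 [[302.39, 219.93], [336.35, 224.43]]
top box [ 0.5775  0.0045 -0.0805] 0.14 [[309.36, 173.78], [342.07, 178.32], [302.37, 220.89], [335.91, 225.44]]
top box2 [ 0.5777  0.0046 -0.078 ] 0.03 [[302.37, 220.89], [335.91, 225.44]]
side cover [ 0.575   0.023  -0.0825] 4.77 [[292.45, 225.46], [335.02, 246.57], [357.2, 232.95]]
side box [ 0.579   0.0052 -0.0738] 0.09 [[300.42, 229.81], [336.29, 246.56], [356.32, 232.32]]
top plane top: slope [-0.006   0.0026] z 0.0695 570
 start: [-0.0007 -0.0006  0.003 ]
side plane top: slope [-0.005  -0.0001] z 0.0715 270
 start: [-0.0009 -0.0012  0.0044]
```

```bash
python3 - <<'E'
from h import *
f=pickle.load(open("side10.pkl","rb")); I=f["color"]; w=I[...,0]-I[...,2]
uv0=[(300.2,225.0),(335.7,241.3),(356.2,227.9)]
for z in(.069,.071):
  print(z,"hand",fit_rect(f,np.array(uv0),z,H4[[0,2,3]]))
  S=cv2.resize(w,None,fx=8,fy=8,interpolation=cv2.INTER_CUBIC)
  uv=[]
  for u,v in uv0:
    U,V=int((u+.5)*8),int((v+.5)*8); a=S[V-14:V+15,U-20:U+21]; a=np.clip(a-np.percentile(a,40),0,None); a=np.where(a>.4*a.max(),a,0)
    l,_=ndimage.label(a>0); k=np.argmax(ndimage.sum(a,l,range(1,l.max()+1)))+1; a=np.where(l==k,a,0)
    c=ndimage.center_of_mass(a); uv.append(((U-20+c[1]+.5)/8-.5,(V-14+c[0]+.5)/8-.5))
  print(np.round(uv,2).tolist(),fit_rect(f,np.array(uv),z,H4[[0,2,3]]))
E
```

```text
0.069 hand (array([ 0.58085621,  0.00339755, -0.08747768]), np.float64(0.35206564112820615))
[[300.22, 224.91], [335.81, 241.68], [356.54, 227.3]] (array([ 0.58079092,  0.00294813, -0.08273322]), np.float64(0.21180182348106769))
0.071 hand (array([ 0.57907532,  0.00586944, -0.08821829]), np.float64(0.38057528440012334))
[[300.22, 224.91], [335.81, 241.68], [356.54, 227.3]] (array([ 0.57901049,  0.00542247, -0.0834575 ]), np.float64(0.20010681438742495))
```

apply_moves --pt "-1 0 -0.0005 0.001 -0.003" --pt "-1 0 0 0.0006 0" --pt "-1 0 0 0 0" --pt "-1 0 0 0 0" --pt "-1 0 0 0 0" --pt "-1 0 0 0 0" --pt "-1 0 0 0 0" --pt "-1 0 0 0 0"

```text
t: 19.1
eef_pos: [0.5767, 0.0045, 0.083]
ee_rot: [-3.142, -0.0, -0.076]
force: [-0.5, -0.1, -3.1]
width: 0.0115
```

```bash
python3 - <<'E'
from station import eyes,arm
import cv2,pickle,numpy as np
for n in("side","top"):
    F=[eyes.grab_frame(n) for _ in range(4)]
    f=dict(F[0]); f["color"]=np.mean([g["color"] for g in F],0); f["z_map"]=np.median([g["z_map"] for g in F],0)
    pickle.dump(f,open(n+"10.pkl","wb"))
a=pickle.load(open("side10.pkl","rb"))["color"][130:270,280:430]; b=f["color"][190:260,290:365]
o=np.hstack([cv2.resize(a,None,fx=2.8,fy=2.8,interpolation=cv2.INTER_CUBIC),cv2.resize(b,(375,392),interpolation=cv2.INTER_CUBIC)])
cv2.imwrite("pics/f.png",np.clip(o,0,255).astype(np.uint8)[:,:,::-1])
s=arm.get_state();print(s["eef_pos"].round(4),s["ee_rot"].round(4),s["force"].round(1),s["width"],s["t"])
E
sed -i 's/z=.069/z=.067/' m.py; python3 m.py | grep top
```

```text
[0.5767 0.0045 0.083 ] [ 3.1416  0.     -0.0758] [-0.5  0.5 -3. ] 0.011756837237286414 19.5
top cover [ 0.5786  0.0046 -0.0742] 0.04 [[302.25, 219.94], [336.32, 224.42]]
top box [ 0.5775  0.0045 -0.0805] 0.14 [[309.36, 173.78], [342.07, 178.32], [302.37, 220.89], [335.91, 225.44]]
top box2 [ 0.5777  0.0046 -0.078 ] 0.03 [[302.37, 220.89], [335.91, 225.44]]
top plane top: slope [-0.0037  0.0011] z 0.068 560
side plane top: slope [-0.0031  0.0019] z 0.0698 269
```

View pics/f.png

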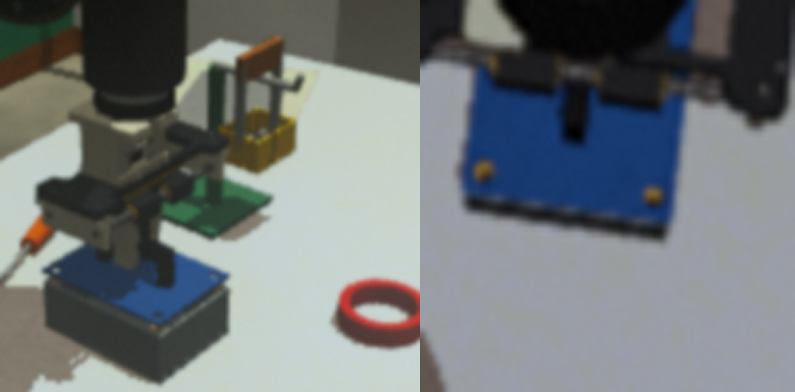

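```bash
python3 -c "
from station import job,arm
print(job.job_done()); s=arm.get_state(); print(s['t'],s['eef_pos'],s['width'])"
```

```text
the job is handed in; nothing more can be done
None
the job is handed in; nothing more can be done
```

The caddy is hanging upright by its crossbar about halfway along the hook's arm, and I let go of it. The cover is held by its handle over the enclosure. I handed the job in at about 19.5 s.

Last checks before handing in:
- **Height:** the cover's underside is at about 65 mm, roughly 10 mm above the rim. Depth readings from the two cameras gave 64 mm and 66 mm.
- **Level:** slopes were under 0.4%, and the wrist force was only about 3 N, which is the cover's weight.
- **Hole alignment:** from the top camera, the cover is about 1 mm from the enclosure in x, 0.1 mm in y, and 0.3° in yaw (part measurement noise). Working from the arm pose at the grasp instead gives about 0 to −0.5 mm.
- **Holes seen:** brass shows through the two near holes in the top view. The other two are hidden by the gripper there, so I didn't check them that way.
- **Caddy:** it is still hanging in the last side picture.

One check was less certain. The side camera's estimate of the cover position before the final adjustment moved between 0 and 2–3 mm off, depending on the plate height assumed. I relied on the top camera and the arm pose.

I did not touch the tape, bottle or screwdriver.

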